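# Scoop two culture dishes out from under the bottle ledge

## Robot

A 7-joint arm with a two-finger parallel gripper is mounted at the origin on the work surface. World frame = base frame: x ahead of the robot, y to its left, z up, the work surface at z = 0. Lengths are in m, angles in rad, forces in N, time in s.
With the tool pointing down it reaches from about 0.425 to 0.925 m from the base axis. Payload 6.8 kg.
Tool frame: the origin (TCP) lies on the mounting face of the last link; the fingertips stand 173 mm ahead of it and the grasp point (between the pads) lies 155 mm ahead of it; z points along the fingers, y is the direction in which the jaws open and shut (so a half turn about z gives the same grasp; the last joint's range is limited). The gripper opens to 85 mm and grips with 20 to 120 N. Pads are 22 mm wide; open, the fingers measure 114 mm over their backs; the gripper's body (76 mm by 85 mm) begins 54 mm behind the grasp point. The pads swing forward as they close: fully open they stand 13 mm farther back than shut.
Start: joints at [1.064, 0.477, 0.022, 1.555, -0.011, 1.109, -0.083], TCP at [0.262, -0.622, 0.405] pointing down, gripper open.
Joint ranges: [-2.96, 2.96], [-0.34, 2.1], [-1.41, 1.46], [0.24, 2.44], [-1.37, 4.51], [0.17, 1.92], [-2.96, 2.96]. Speed limits (rad/s): [2.39, 2.39, 3.14, 3.14, 3.14, 3.14, 3.14].

## Interface

Orientations are given as a unit quaternion [w, x, y, z].
In Python, from station import sensors, read_camera, bot gives the robot as it stands. The module is installed in compiled form; this text tells all that it offers.
- The arm moves only by the tool play_rows, never from a script. Its argument "commands" is a list of rows, each a list of 4 numbers: the shift along the tool's x, y, z in m, then the turn about the tool's z in degrees. A call has 1 to 20 rows; each row shifts and turns the commanded pose from where the row before left it, along the tool's axes as they then stand; what a row does not reach is not made up. A row lasts 1/10 s, in which the tool goes at most 50 mm and 8.59 degrees, less where a joint would pass 70% of its speed; a pose out of reach is approached as far as the arm can. A call with a gripper value outside its range is refused whole. "claw" is the finger opening in m, from 0 to 0.0854, set as the call begins (left out, the last holds). The fingers move at their own pace and stop on an object; "force" is the grip in N (left out, the last holds). Time passes only in rows, so rows that do not move let the fingers close. It gives the time, the measured TCP pose, the force and the opening at its end, in the units of the state.
- sensors.get_obs(): the state, without advancing time (a new reading comes with each control period).
- read_camera(name): name is "side" or "top" or "wrist"; returns a dict with "frame" (420x560x3 uint8, blue, green, red), "depth" (420x560 float32, m along the optical axis (not along the pixel's ray), 0 where there is no reading), "fx", "fy", "cx", "cy" (pixels), "rvec" (rotation vector, rad) and "tvec" (3), from world to camera coordinates, as OpenCV has them; the wrist camera has in their place "T_tool_cam" (4x4, takes a point from camera to tool coordinates, whose origin is the TCP and whose axes are the flange's). Camera axes: x right, y down, z forward; pixel columns grow to the right and rows downward; lengths in m; the calibration is good to about 2 mm. A picture is of the moment at which its call begins: read the wrist's pose just before it.
- bot.hand_in(): hands the job in, once; it reports no verdict.
The state is a dict: "t": time; "q": joint angles; "joint_vel": joint speeds; "joint_torque": joint torques, N m; "eef_pos": TCP position; "tool_rot": TCP orientation; "contact_force": force on the tool from outside, world axes, zero at the start; "torque": the same for the moment, N m; "gripper_width": opening from 0.0 (shut) to 1.0 (fully open).
Only numpy, scipy, OpenCV 4.12 (cv2) and the standard library are available. Lean on these libraries where they do the work, as an engineer would, in place of code of your own. Each camera call takes 0.05 s, during which the arm holds its last target.

## Task

Two closed culture dishes have slid under the low bottle ledge. Take the flat scoop by its leaning handle, slide it in under the lip along the bench until both dishes lie wholly on its blade, draw them out, set the loaded scoop down flat with its blade in the middle of the warming plate and let go. Keep the dishes level, do not touch them with the gripper or arm, and leave the bottles and the jar alone.

Things in the scene. Friction and masses are not known exactly. Their poses are not given: they have to be found in the camera images.
- scoop: loose flat aluminium scoop like a small dustpan, 170 g. Origin under the blade's middle, on its underside; x to the nose, y across, z up. Blade 90 mm long (x -45 to 45), 174 wide, 3 thick, last 10 mm tapering to a 1 mm edge. Side rims 12 mm high (x -45 to 25), 168 mm apart inside; back wall 14 mm high at x -43; nose open. Handle leans back (-x) 40 degrees from vertical
- scoop_grip (a point): where to hold the scoop: on the axis of its straight black handle, 80 mm behind the scoop's origin, 52 mm above its underside; axes as the scoop. Handle 18 mm thick (y), 24 broad, from (x -57, z 25) to (x -100, z 75) mm in the scoop's frame. Hold it with the fingers pointing down along the handle, closing across the 18 mm, with 30 to 60 N: a harder grip makes it buzz
- scoop_nose (a point): middle of the scoop's nose edge, 45 mm ahead of its origin, on the underside. Carried with the nose raised 5 to 10 degrees, the smooth blade keeps loose dishes from creeping off over the open nose
- dish_a: closed round white culture dish, 20 to 45 g, 60 mm across, 15 high, narrowing underneath (foot 44 mm across, sloping up to 56 at 3 mm height), so a thin blade slides under it once it is pushed against the ledge's back stop. Origin: centre of the underside. Lies on the bench under the ledge
- dish_b: the second dish, the same, on the +y side of the first as the ledge sees it, centres 66 to 88 mm apart. Origin: centre of the underside
- ledge: fixed ledge. Origin on the bench straight below the middle of its front lip; x points in under it (roughly to the robot's left), y along the lip. Clear board 310 mm long (y), 130 deep (x 0 to 130), underside 62 and top 74 mm up, on 15 mm corner posts that leave y -140 to 140 free. A 10 mm guard rail runs above the lip at 118 mm height: an upright gripper cannot follow the scoop fully in
- plate_top (a point): middle of the top of the fixed warming plate, a flat white box with a steel top 240 mm square, 30 mm above the bench; axes are the plate's. The scoop may stand on it turned any way, its handle may overhang
- bottle_a: loose amber bottle, 38 mm across, 100 mm high, standing on the ledge near its -y end. Origin: centre of the underside. Leave alone
- bottle_b: loose white bottle, 38 mm across, 120 mm high, standing on the ledge near its +y end. Origin: centre of the underside. Leave alone
- jar: loose white jar, 72 mm across, 100 mm high, standing on the bench. Origin: centre of the underside. Leave alone
- ledge_stop (a point): on the bench at the middle of the front face of the ledge's wooden back stop, 106 mm in from the lip; the stop is 22 mm high and 280 mm long. Axes as the ledge
Not all that is in view belongs to the job. Several things have the shape of the scoop; the one meant has the colours described above.

How it is judged:
On the way:
1. both dishes lie on the scoop's blade while still under the ledge (x of each of dish_a, dish_b in the frame of scoop below 0.03 m and z of each of dish_a, dish_b in the frame of scoop above 0.0012 m and x of each of dish_a, dish_b in the frame of ledge above 0.02 m and horizontal distance between each of dish_a, dish_b and scoop below 0.08 m and height (world z) of each of dish_a, dish_b below 0.04 m), for 0.1 s.
At the end, for the whole second after the job is handed in: Scoop flat on the plate (underside within 4 mm of its top, tilt under 0.06 rad), origin within 45 mm of its middle; both dishes on the blade, underside 1-8 mm above its underside, level within 0.15 rad, centre under 30 mm ahead of and within 80 mm of the scoop's origin; all at rest (horizontal distance between scoop and plate_top below 0.045 m and z of scoop in the frame of plate_top between -0.003 and 0.004 m and angle between scoop's own z axis and vertical below 0.06 rad and x of each of dish_a, dish_b in the frame of scoop below 0.03 m and horizontal distance between each of dish_a, dish_b and scoop below 0.08 m and z of dish_a in the frame of scoop between 0.0012 and 0.008 m and z of dish_b in the frame of scoop between 0.0012 and 0.008 m and angle between each of dish_a, dish_b's own z axis and vertical below 0.15 rad and linear speed of each of scoop, dish_a, dish_b below 0.01 m/s); the robot touches nothing.
It fails at once if a dish is touched by the gripper or arm (contact force between any of the arm, the fingers and dish_a above 0.3 N or contact force between any of the arm, the fingers and dish_b above 0.3 N).
It fails at once if a dish is tipped by more than 0.5 rad (angle between any of dish_a, dish_b's own z axis and vertical above 0.5 rad).
It fails at once if a bottle or the jar is moved by more than 20 mm (distance of any of bottle_a, bottle_b, jar from where it was at the start of the episode above 0.02 m).
It also fails if it takes over 61 s, if anything falls off the work surface, if the arm or the gripper's body presses on something with over 40 N, if the wrist force passes 120 N, or if a joint passes its speed limit or range.

## Working session

There is one attempt and no reset: what is moved stays moved. The work goes in short steps, Python scripts to look and compute and a tool call to move; the robot and the scene stay as the last step left them, time stands still between calls to the robot, and variables do not carry over. Pictures are saved under pics/ and viewed, and the job is handed in when it is done.

Besides the shell and the picture viewer there is one more tool, called after "Request:" by a JSON object that holds its "api" and its "payload". play_rows: Moves the arm, as the interface text tells. Its arguments: {"type":"object","properties":{"commands":{"type":"array"},"claw":{"type":"number"},"force":{"type":"number"}},"required":["commands"]}

```bash
mkdir -p pics; ls; cat > h.py <<'E'
import numpy as np, cv2
from station import sensors, read_camera, bot
from scipy.spatial.transform import Rotation as R
def cam(n):
    o=sensors.get_obs(); c=read_camera(n)
    K=np.array([[c['fx'],0,c['cx']],[0,c['fy'],c['cy']],[0,0,1]])
    if n=='wrist':
        q=o['tool_rot']; T=np.eye(4); T[:3,:3]=R.from_quat([q[1],q[2],q[3],q[0]]).as_matrix(); T[:3,3]=o['eef_pos']
        W=T@np.array(c['T_tool_cam'])
    else:
        Rm=cv2.Rodrigues(np.array(c['rvec'],float))[0]; W=np.eye(4); W[:3,:3]=Rm.T; W[:3,3]=-Rm.T@np.array(c['tvec'],float).ravel()
    return c['frame'],c['depth'],K,W
def ray(K,W,u,v,z):
    d=W[:3,:3]@np.linalg.inv(K)@np.array([u,v,1.]); o=W[:3,3]
    return o+d*(z-o[2])/d[2]
def dp(K,W,u,v,D):
    p=np.linalg.inv(K)@np.array([u,v,1.])*D
    return W[:3,:3]@p+W[:3,3]
def cloud(K,W,D):
    v,u=np.mgrid[:D.shape[0],:D.shape[1]]
    p=np.stack([(u-K[0,2])/K[0,0]*D,(v-K[1,2])/K[1,1]*D,D],-1)
    return p@W[:3,:3].T+W[:3,3]
def proj(K,W,P):
    p=W[:3,:3].T@(np.array(P)-W[:3,3]); p=K@p; return p[:2]/p[2]
E
python3 - <<'E'
from h import *
o=sensors.get_obs()
for k,v in o.items(): print(k,v)
for n in ['side','top','wrist']:
    f,D,K,W=cam(n); cv2.imwrite(f'pics/{n}0.png',f); np.savez(f'{n}0.npz',f=f,D=D,K=K,W=W); print(n,K[0,0],W.round(3).tolist())
E
```

```text
pics
t 0.0
q [ 1.06388873  0.4778224   0.02239058  1.55648263 -0.01148583  1.10930273
 -0.08308505]
joint_vel [ 1.44487651e-04 -4.94939409e-04  1.09335943e-03 -8.08544290e-04
  8.92425865e-05 -6.34233587e-04 -3.62874068e-04]
joint_torque [-9.59926329e-04 -5.96458876e+01  1.60729095e+00 -2.81206173e+01
  1.23555015e-02  9.43624880e-03  3.66194934e-05]
eef_pos [ 0.26198535 -0.62177566  0.4036983 ]
tool_rot [-9.02823656e-04  9.80184675e-01  1.98083602e-01 -2.72969677e-04]
contact_force [ 0.55108543  0.1112483  -0.13419234]
torque [ 0.01553737  0.02019478 -0.01436074]
gripper_width 1.0036450795307286
side 466.35935116275346 [[0.721, -0.36, 0.591, -0.212], [-0.693, -0.374, 0.617, -0.705], [-0.001, -0.854, -0.52, 0.697], [0.0, 0.0, 0.0, 1.0]]
top 385.0897371430142 [[-0.015, -0.996, 0.088, 0.399], [-1.0, 0.014, -0.019, 0.036], [0.017, -0.089, -0.996, 0.911], [0.0, 0.0, 0.0, 1.0]]
wrist 361.8136295032126 [[0.389, -0.886, -0.251, 0.325], [-0.921, -0.375, -0.103, -0.596], [-0.003, 0.271, -0.962, 0.374], [0.0, 0.0, 0.0, 1.0]]
```

View pics/side0.png

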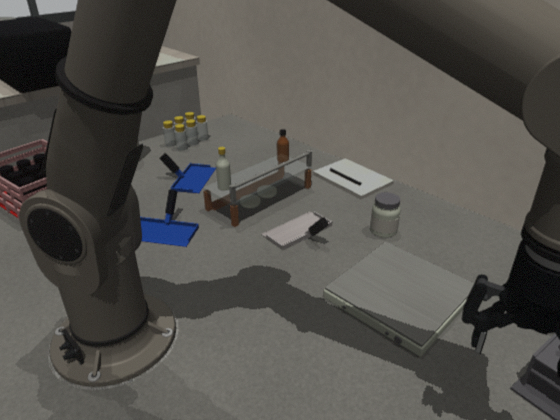

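View pics/top0.png

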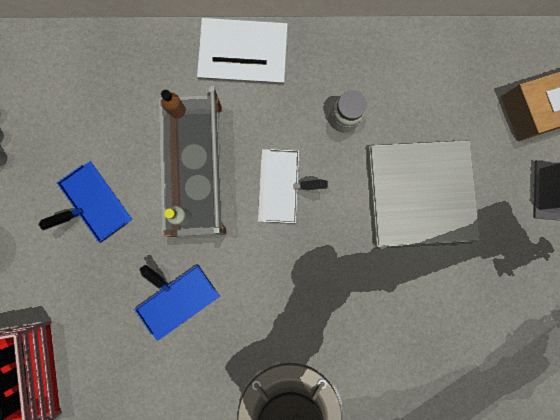

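View pics/wrist0.png

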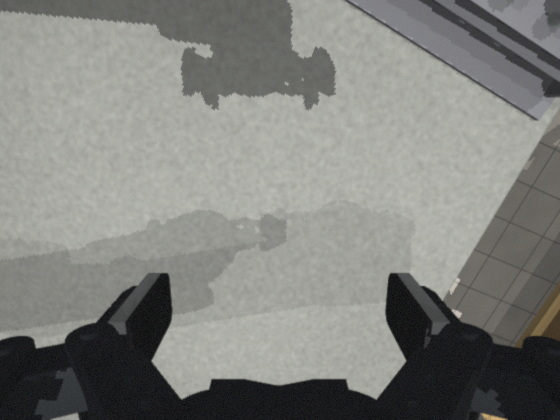

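```bash
python3 - <<'E'
from h import *
d=np.load('top0.npz'); f,D,K,W=[d[k] for k in 'fDKW']
P=cloud(K,W,D)
crop=f[130:250,150:340]; cv2.imwrite('pics/crop_top.png',cv2.resize(crop,None,fx=4,fy=4,interpolation=cv2.INTER_CUBIC))
hsv=cv2.cvtColor(f,cv2.COLOR_BGR2HSV)
# scoop blade
m=((f.min(2)>185)&(hsv[...,1]<40)).astype(np.uint8); m2=np.zeros_like(m); m2[140:235,240:340]=m[140:235,240:340]
c=max(cv2.findContours(m2,0,2)[0],key=cv2.contourArea); r=cv2.minAreaRect(c); print('blade',r)
for u,v in cv2.boxPoints(r): print(ray(K,W,u,v,.003).round(4), P[int(v),int(u)].round(3))
m=(f.max(2)<60).astype(np.uint8); m2[:]=0; m2[165:205,295:340]=m[165:205,295:340]
ys,xs=np.where(m2); print('handle',xs.min(),xs.max(),ys.mean()); 
for x in range(xs.min(),xs.max()+1,4):
    y=ys[xs==x].mean(); print(x,y.round(1),P[int(y),x].round(4), (xs==x).sum())
# heights around the ledge
for u in range(155,235,4): print(u,[ (P[v,u]).round(3).tolist() for v in (130,)])
E
```

```text
blade ((277.29083251953125, 186.0790252685547), (35.51742935180664, 71.214111328125), 2.935673475265503)
[0.4434 0.0662 0.003 ] [ 0.446  0.068 -0.005]
[0.6139 0.0556 0.003 ] [0.616 0.057 0.   ]
[ 0.6085 -0.0294  0.003 ] [ 0.608 -0.027  0.01 ]
[ 0.4379 -0.0174  0.003 ] [ 0.439 -0.017  0.011]
handle 300 326 184.38095238095238
300 182.0 [ 0.5296 -0.033   0.0347] 1
304 185.0 [ 0.5212 -0.0412  0.0441] 9
308 185.0 [ 0.5199 -0.0496  0.0519] 9
312 184.5 [ 0.5203 -0.0573  0.0645] 10
316 184.0 [ 0.5191 -0.0653  0.0721] 9
320 184.0 [ 0.5178 -0.073   0.0804] 9
324 183.5 [ 0.5207 -0.0826  0.0746] 8
155 [[0.666, 0.311, -0.002]]
159 [[0.666, 0.302, -0.003]]
163 [[0.644, 0.271, 0.073]]
167 [[0.643, 0.262, 0.075]]
171 [[0.644, 0.254, 0.071]]
175 [[0.643, 0.244, 0.076]]
179 [[0.644, 0.236, 0.073]]
183 [[0.644, 0.227, 0.072]]
187 [[0.643, 0.218, 0.073]]
191 [[0.643, 0.209, 0.074]]
195 [[0.644, 0.201, 0.071]]
199 [[0.643, 0.192, 0.073]]
203 [[0.643, 0.183, 0.074]]
207 [[0.642, 0.174, 0.076]]
211 [[0.629, 0.158, 0.12]]
215 [[0.629, 0.15, 0.118]]
219 [[0.664, 0.157, -0.001]]
223 [[0.664, 0.148, 0.0]]
227 [[0.664, 0.138, -0.002]]
231 [[0.664, 0.129, -0.003]]
```

```bash
python3 - <<'E'
from h import *
d=np.load('side0.npz'); f,D,K,W=[d[k] for k in 'fDKW']
cv2.imwrite('pics/crop_side.png',cv2.resize(f[120:260,190:350],None,fx=4.5,fy=4.2,interpolation=cv2.INTER_CUBIC))
E
```

```text
(no output)
```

View pics/crop_top.png

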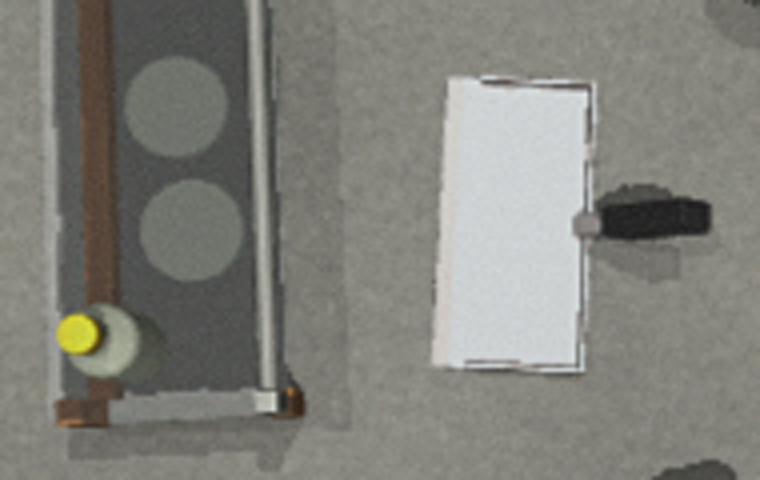

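View pics/crop_side.png

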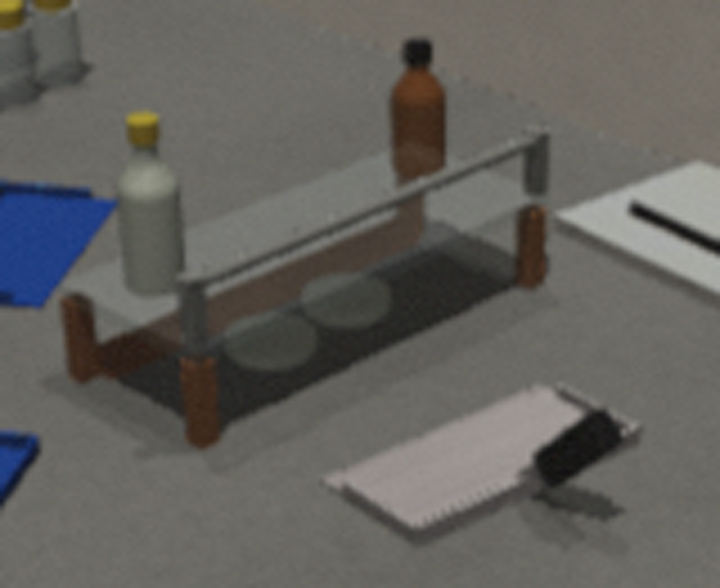

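```bash
python3 - <<'E'
from h import *
d=np.load('top0.npz'); f,D,K,W=[d[k] for k in 'fDKW']
P=cloud(K,W,D)
# scoop incl taper: bench brightness
print(f[186,250:305].tolist())
m=((f.min(2)>150)).astype(np.uint8); m2=np.zeros_like(m); m2[140:235,240:303]=m[140:235,240:303]
c=max(cv2.findContours(m2,0,2)[0],key=cv2.contourArea); r=cv2.minAreaRect(c); print('blade',r)
for u,v in cv2.boxPoints(r): print(ray(K,W,u,v,.003).round(4))
# rail: height>0.1 in ledge region
m=(P[...,2]>.1)&(P[...,2]<.135); m[:, :195]=0; m[:,235:]=0; m[:85]=0;m[245:]=0
ys,xs=np.where(m); 
for y in range(ys.min(),ys.max()+1,12):
    x=xs[ys==y]; 
    if len(x): u0,u1=x.min()-.5,x.max()+.5; print(y,u0,u1,ray(K,W,u0,y,.12).round(4),ray(K,W,u1,y,.12).round(4),P[y,x,2].round(3))
# board extents
m=(P[...,2]>.06)&(P[...,2]<.09); m[:, :150]=0; m[:,240:]=0; m[:80]=0;m[250:]=0
for y in (120,140,160,180,200,220):
    x=np.where(m[y])[0]; print('board',y,x.min(),x.max(),ray(K,W,x.min()-.5,y,.074).round(4))
# dishes
g=cv2.cvtColor(f,cv2.COLOR_BGR2GRAY); print(g[157,165:225].tolist()); print(g[188,165:225].tolist())
mm=np.zeros_like(g); mm[135:205,178:213]=(g[135:205,178:213]>85)
for c in cv2.findContours(mm,0,2)[0]:
    if cv2.contourArea(c)>150:
        (u,v),rad=cv2.minEnclosingCircle(c); e=cv2.fitEllipse(c); print('dish',e, ray(K,W,*e[0],.015).round(4),ray(K,W,*e[0],.0).round(4))
# plate
m=(P[...,2]>.02)&(P[...,2]<.045); m2=np.zeros_like(mm); m2[130:255,355:490]=m[130:255,355:490]
c=max(cv2.findContours(m2,0,2)[0],key=cv2.contourArea); r=cv2.minAreaRect(c); print('plate',r,ray(K,W,*r[0],.03)); 
print([ray(K,W,u,v,.03).round(3).tolist() for u,v in cv2.boxPoints(r)])
E
```

```text
[[126, 138, 136], [121, 133, 132], [126, 133, 136], [131, 139, 141], [128, 137, 138], [130, 140, 141], [133, 143, 146], [131, 140, 142], [127, 135, 135], [133, 142, 142], [189, 194, 201], [201, 206, 208], [198, 203, 204], [202, 206, 204], [212, 211, 207], [213, 212, 206], [210, 208, 204], [211, 210, 205], [210, 208, 202], [211, 210, 207], [207, 207, 201], [212, 210, 206], [211, 208, 204], [211, 210, 204], [212, 211, 206], [212, 210, 203], [208, 209, 204], [212, 210, 207], [209, 209, 203], [208, 207, 203], [211, 210, 205], [210, 208, 206], [212, 210, 206], [215, 211, 208], [210, 207, 205], [209, 205, 203], [212, 209, 206], [210, 208, 203], [209, 209, 204], [210, 209, 205], [212, 210, 207], [214, 213, 208], [216, 216, 209], [141, 143, 141], [120, 123, 130], [125, 129, 135], [127, 130, 136], [131, 133, 138], [132, 135, 139], [134, 138, 143], [75, 77, 78], [37, 36, 35], [35, 37, 35], [38, 42, 38], [35, 34, 36]]
blade ((278.3936462402344, 185.52072143554688), (38.47306442260742, 73.00421905517578), 3.012787342071533)
[0.4429 0.0673 0.003 ]
[0.6176 0.0562 0.003 ]
[ 0.6117 -0.0359  0.003 ]

[... 1888 characters left out ...]
, 115, 112, 113, 109, 112, 114, 111, 116, 110, 113, 113, 114, 112, 119, 111, 116, 115, 115, 107, 81, 73, 88, 136, 179, 155, 112, 82, 86, 130, 126, 123, 119, 119]
dish ((197.4191436767578, 187.1096954345703), (25.29471206665039, 25.942502975463867), 89.55938720703125) [0.5235 0.2058 0.015 ] [0.5256 0.2087 0.    ]
dish ((193.63034057617188, 156.303466796875), (25.52193832397461, 25.86847496032715), 96.70463562011719) [0.5968 0.215  0.015 ] [0.6001 0.218  0.    ]
plate ((423.7595520019531, 193.2127227783203), (104.01459503173828, 103.5037841796875), 85.8150863647461) [ 0.50036047 -0.32025118  0.03      ]
[[0.615, -0.195, 0.03], [0.631, -0.44, 0.03], [0.387, -0.443, 0.03], [0.374, -0.204, 0.03]]
```

Candidates of scoop shape in the top view are blue (95,200), blue (177,300) and silver blade with black handle (278,185). The task says aluminium with a black handle, so the silver one is meant, and the crop confirms it. Its nose points at the ledge. The dishes are at top px (194,156) and (197,187). Now moving above the handle.

Request:
{"api": "play_rows", "payload": {"commands": [[0.032, -0.029, 0, 0], [0.032, -0.029, 0, 0], [0.032, -0.029, 0, 0], [0.032, -0.029, 0, 0], [0.032, -0.029, 0, 0], [0.032, -0.029, 0, 0], [0.032, -0.029, 0, 0], [0.032, -0.029, 0, 0], [0.032, -0.029, 0, 0], [0.032, -0.029, 0, 0], [0.032, -0.029, 0, 0], [0.032, -0.029, 0, 0], [0.032, -0.029, 0, 0], [0.032, -0.029, 0, 0]], "claw": 0.06, "force": 45}}

```text
t: 1.55
eef_pos: [0.5177, -0.0723, 0.4047]
tool_rot: [0.0, 0.98, 0.198, -0.0]
contact_force: [-0.3, 0.0, 0.8]
gripper_width: 0.704
```

Request:
{"api": "play_rows", "payload": {"commands": [[0, 0, 0.005, -8], [0, 0, 0.005, -8], [0, 0, 0.005, -8], [0, 0, 0.005, -8], [0, 0, 0.005, -8], [0, 0, 0.005, -8], [0, 0, 0.005, -8], [0, 0, 0.005, -7.4], [0, 0, 0, 0], [0, 0, 0, 0]]}}

```text
t: 2.55
eef_pos: [0.5173, -0.0741, 0.3646]
tool_rot: [-0.0, 0.731, 0.682, -0.0]
contact_force: [-0.2, 0.2, 0.0]
gripper_width: 0.701
```

```bash
python3 - <<'E'
from h import *
o=sensors.get_obs(); q=o['tool_rot']; Rm=R.from_quat([q[1],q[2],q[3],q[0]]).as_matrix(); print(Rm.round(3), o['eef_pos'],o['q'])
f,D,K,W=cam('wrist'); cv2.imwrite('pics/w1.png',f); np.savez('w1.npz',f=f,D=D,K=K,W=W)
P=cloud(K,W,D)
m=(f.max(2)<70)&(P[...,2]>.02)&(P[...,2]<.1)&(abs(P[...,0]-.52)<.04)&(P[...,1]>-.13)&(P[...,1]<0)
p=P[m]; 
for y in np.arange(-.11,-.02,.008):
    s=p[abs(p[:,1]-y)<.004]
    if len(s)>10: print(y.round(3),len(s),s[:,0].min().round(4),s[:,0].max().round(4),np.median(s[:,0]).round(4),np.median(s[:,2]).round(4))
E
```

```text
[[ 0.069  0.998 -0.   ]
 [ 0.998 -0.069  0.   ]
 [ 0.    -0.    -1.   ]] [ 0.51725907 -0.07405214  0.36461226] [ 0.41429103  0.31081957 -0.46796478  1.93388814  0.17192976  0.93599953
 -0.2059559 ]
-0.086 123 0.5111 0.5276 0.5193 0.0741
-0.078 190 0.5112 0.5278 0.5196 0.0802
-0.07 294 0.5119 0.5286 0.5204 0.0796
-0.062 302 0.5123 0.5295 0.5208 0.0703
-0.054 282 0.5128 0.5301 0.5211 0.0609
-0.046 260 0.5131 0.5304 0.5218 0.0511
-0.038 248 0.5135 0.5311 0.522 0.0418
-0.03 47 0.5148 0.5296 0.5222 0.0357
```

View pics/w1.png

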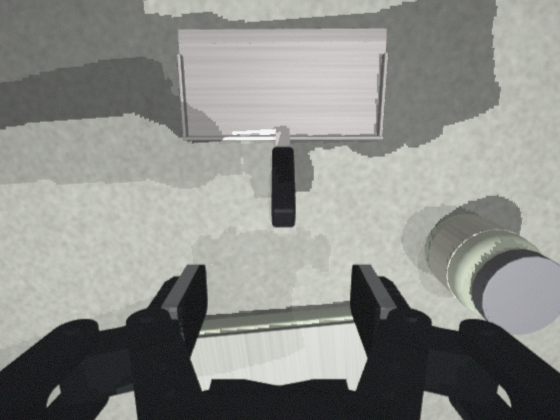

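Request:
{"api": "play_rows", "payload": {"commands": [[-0.003, 0.0025, 0.02, 0], [0, 0, 0.03, 0], [0, 0, 0.03, 0], [0, 0, 0.03, 0], [0, 0, 0.02, 0], [0, 0, 0.0065, 0], [0, 0, 0, 0], [0, 0, 0, 0]]}}

```text
t: 3.4
eef_pos: [0.5203, -0.077, 0.2293]
tool_rot: [0.001, 0.73, 0.683, 0.001]
contact_force: [1.0, -0.1, 1.3]
gripper_width: 0.702
```

Request:
{"api": "play_rows", "payload": {"commands": [[0, 0, 0, 0], [0, 0, 0, 0], [0, 0, 0, 0], [0, 0, 0, 0], [0, 0, 0, 0], [0, 0, 0, 0], [0, 0, 0, 0], [0, 0, 0, 0]], "claw": 0.0, "force": 50}}

```text
t: 4.2
eef_pos: [0.5199, -0.0774, 0.2289]
tool_rot: [0.001, 0.73, 0.683, 0.0]
contact_force: [-1.4, -1.7, 5.8]
gripper_width: 0.199
```

```bash
python3 - <<'E'
from h import *
for n in ['wrist','side']:
    f,D,K,W=cam(n); cv2.imwrite(f'pics/{n}2.png',f)
E
```

```text
(no output)
```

View pics/wrist2.png

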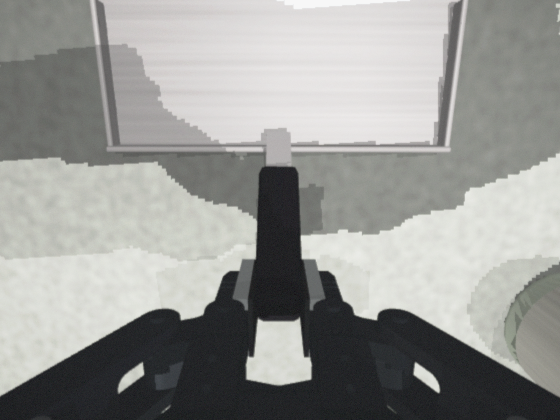

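View pics/side2.png

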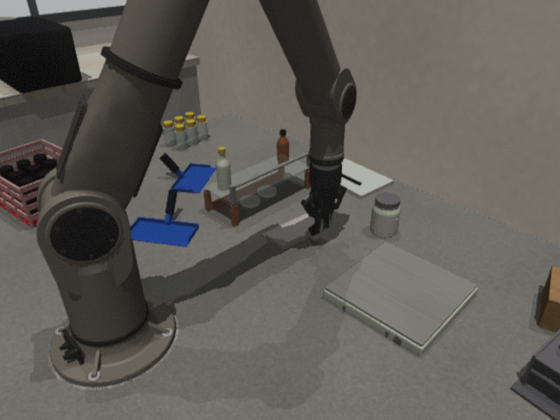

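Request:
{"api": "play_rows", "payload": {"commands": [[0, 0, 0, -3.1], [0, 0, 0, -3.1], [0.008, 0.0064, 0, 0], [0.008, 0.0064, 0, 0], [0.008, 0.0064, 0, 0], [0.008, 0.0064, 0, 0], [0.008, 0.0064, 0, 0], [0.008, 0.0064, 0, 0], [0.008, 0.0064, 0, 0], [0.008, 0.0064, 0, 0], [0, 0, 0, 0]]}}

```text
t: 5.4
eef_pos: [0.5689, -0.0107, 0.229]
tool_rot: [0.001, 0.692, 0.722, 0.0]
contact_force: [0.7, -0.8, 3.8]
gripper_width: 0.199
```

```bash
cat > m.py <<'E'
from h import *
import sys
t=sys.argv[1]
o=sensors.get_obs(); q=o['tool_rot']; Rm=R.from_quat([q[1],q[2],q[3],q[0]]).as_matrix(); print(Rm[:2,0].round(4),Rm[:2,1].round(4),o['eef_pos'].round(4),np.round(o['contact_force'],1))
f,D,K,W=cam('top'); np.savez(f'top{t}.npz',f=f,D=D,K=K,W=W)
cv2.imwrite(f'pics/top{t}.png',cv2.resize(f[90:250,150:350],None,fx=4,fy=3.7,interpolation=cv2.INTER_CUBIC))
f,D,K,W=cam('wrist'); cv2.imwrite(f'pics/w{t}.png',f); np.savez(f'w{t}.npz',f=f,D=D,K=K,W=W)
E
python3 m.py 3
```

```text
[-0.0426  0.9991] [0.9991 0.0426] [ 0.5689 -0.0107  0.229 ] [ 0.7 -0.8  3.8]
```

View pics/top3.png

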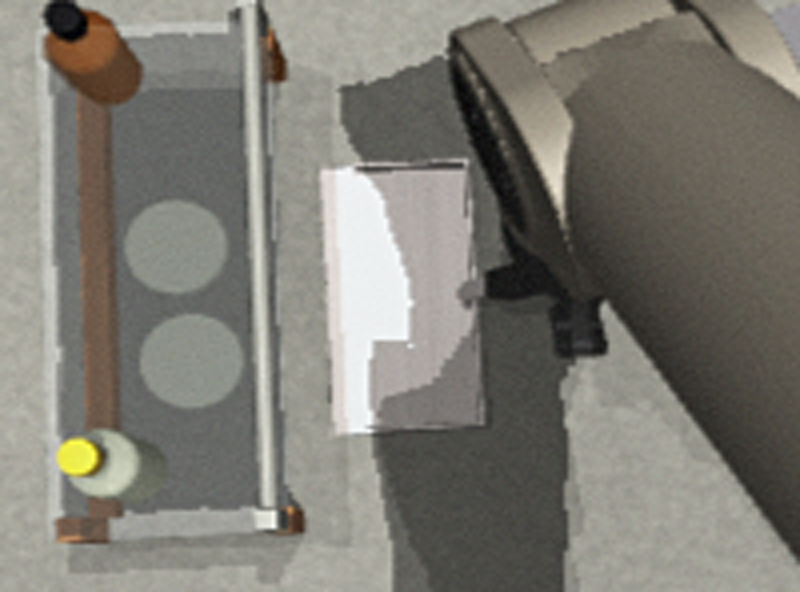

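View pics/w3.png

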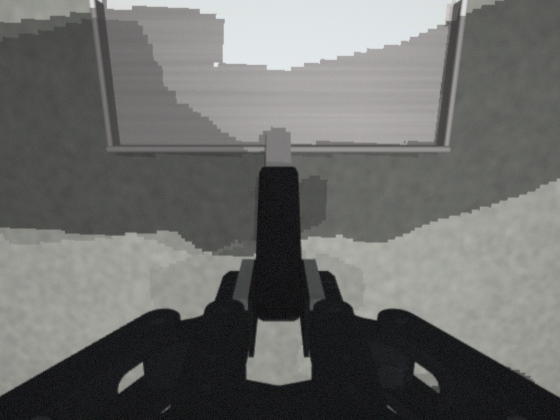

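Request:
{"api": "play_rows", "payload": {"commands": [[0.008, 0, 0, 0], [0.008, 0, 0, 0], [0.008, 0, 0, 0], [0.008, 0, 0, 0], [0.008, 0, 0, 0], [0.005, 0, 0, 0], [0.004, 0, 0, 0], [0.004, 0, 0, 0], [0.004, 0, 0, 0], [0.004, 0, 0, 0], [0.004, 0, 0, 0], [0.004, 0, 0, 0], [0.004, 0, 0, 0], [0, 0, 0, 0]]}}

```text
t: 6.9
eef_pos: [0.5657, 0.0601, 0.2291]
tool_rot: [0.002, 0.693, 0.721, -0.0]
contact_force: [0.1, -5.5, 9.4]
gripper_width: 0.198
```

```bash
python3 m.py 4
```

```text
[-0.0403  0.9992] [0.9992 0.0403] [0.5657 0.0601 0.2291] [ 0.1 -5.5  9.4]
```

View pics/top4.png

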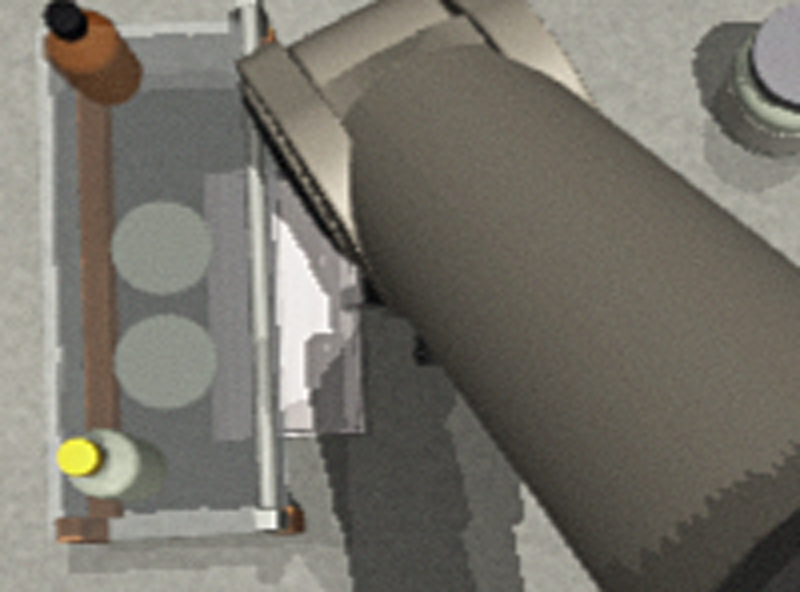

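View pics/w4.png

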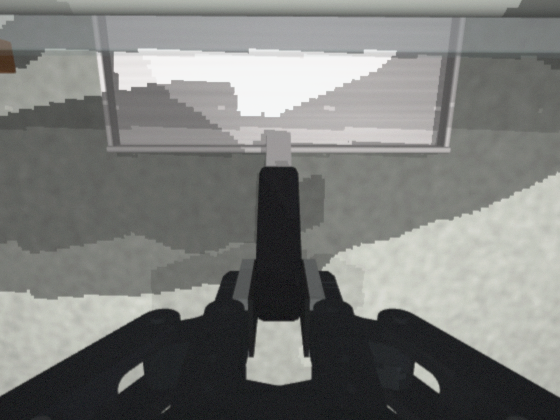

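Request:
{"api": "play_rows", "payload": {"commands": [[0.004, 0, 0, 0], [0.004, 0, 0, 0], [0.004, 0, 0, 0], [0.004, 0, 0, 0], [0.004, 0, 0, 0], [0.004, 0, 0, 0], [0, 0, 0, 0]]}}

```text
t: 7.7
eef_pos: [0.5648, 0.0838, 0.2291]
tool_rot: [0.002, 0.693, 0.721, -0.001]
contact_force: [0.6, -7.9, 10.7]
gripper_width: 0.199
```

```bash
python3 m.py 5
```

```text
[-0.0399  0.9992] [0.9992 0.0399] [0.5648 0.0838 0.2291] [ 0.6 -7.9 10.7]
```

View pics/top5.png

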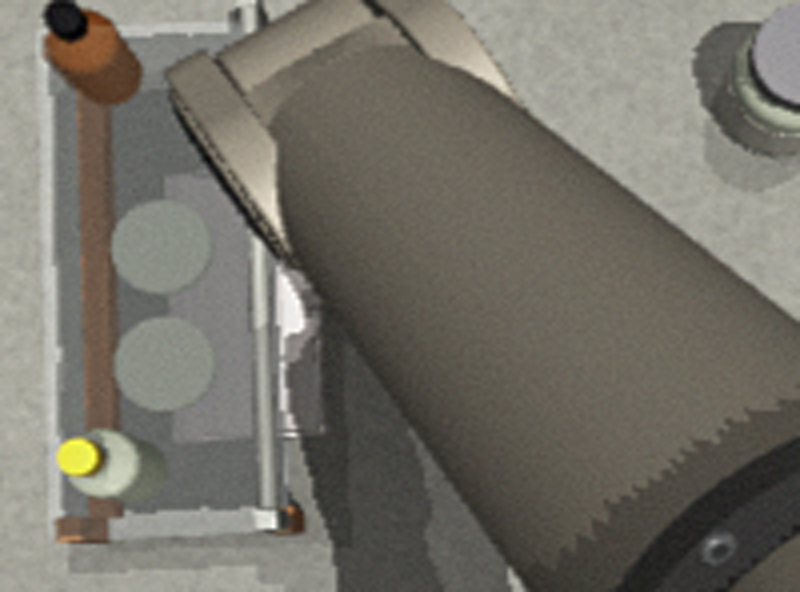

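View pics/w5.png

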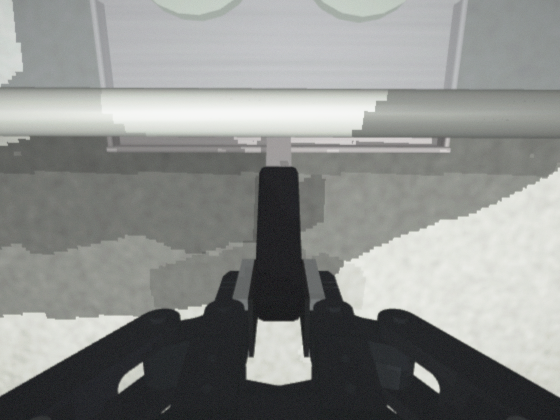

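Request:
{"api": "play_rows", "payload": {"commands": [[0.004, 0, 0, 0], [0.004, 0, 0, 0], [0.004, 0, 0, 0], [0.004, 0, 0, 0], [0.003, 0, 0, 0], [0.002, 0, 0, 0], [0, 0, 0, 0]]}}

```text
t: 8.5
eef_pos: [0.5641, 0.1035, 0.2291]
tool_rot: [0.002, 0.693, 0.721, -0.001]
contact_force: [0.6, -9.8, 11.0]
gripper_width: 0.201
```

```bash
python3 m.py 6
```

```text
[-0.0388  0.9992] [0.9992 0.0388] [0.5641 0.1035 0.2291] [ 0.6 -9.8 11. ]
```

View pics/top6.png

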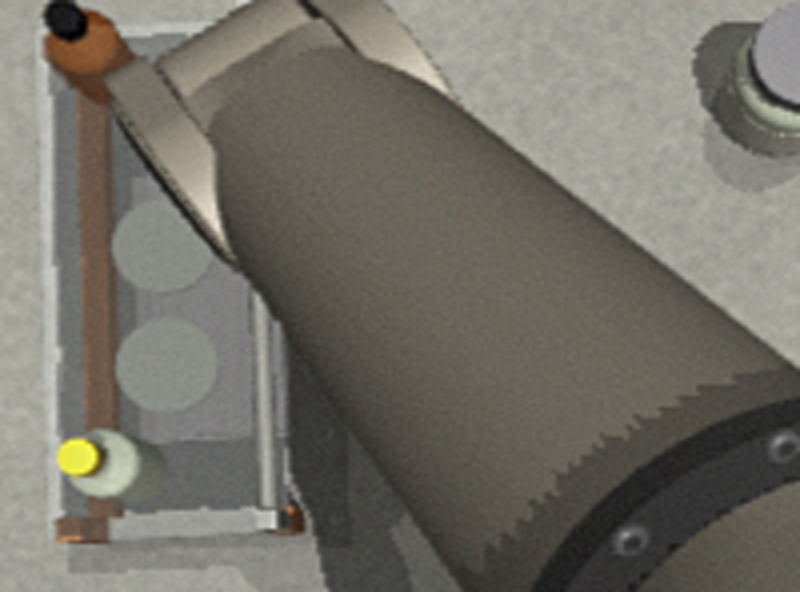

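View pics/w6.png

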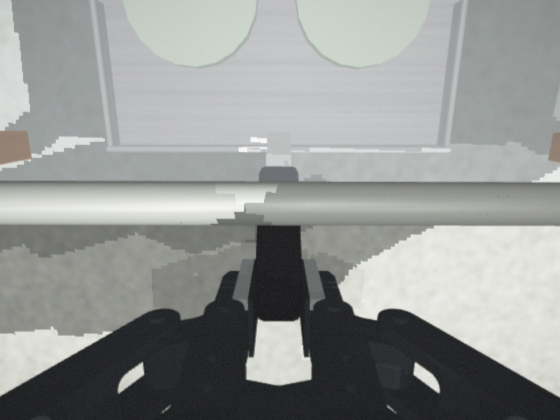

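Request:
{"api": "play_rows", "payload": {"commands": [[0.003, 0, 0, 0], [0.003, 0, 0, 0], [0.002, 0, 0, 0], [0.001, 0, 0, 0], [0, 0, 0, 0]]}}

```text
t: 9.1
eef_pos: [0.5637, 0.1129, 0.2291]
tool_rot: [0.002, 0.693, 0.721, -0.001]
contact_force: [1.4, -8.9, 10.3]
gripper_width: 0.201
```

```bash
python3 m.py 7
```

```text
[-0.0392  0.9992] [0.9992 0.0392] [0.5637 0.1129 0.2291] [ 1.4 -8.9 10.3]
```

View pics/top7.png

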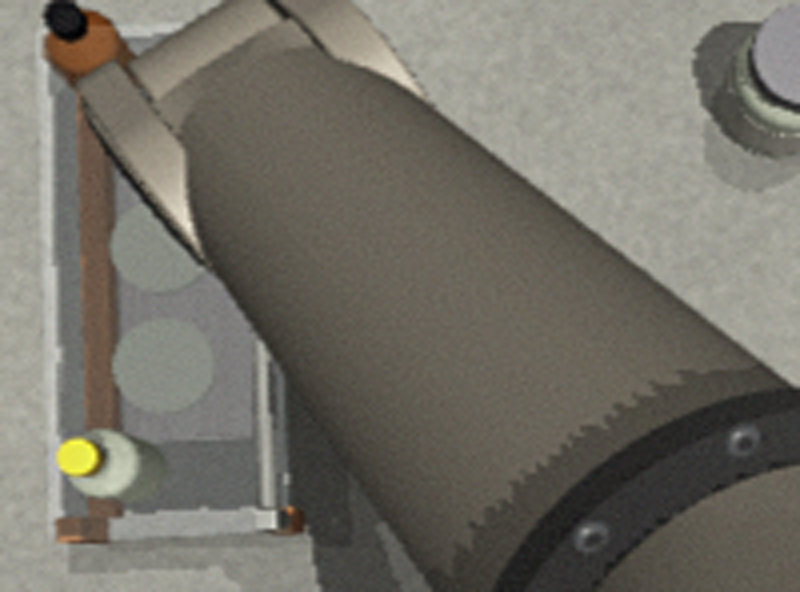

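View pics/w7.png

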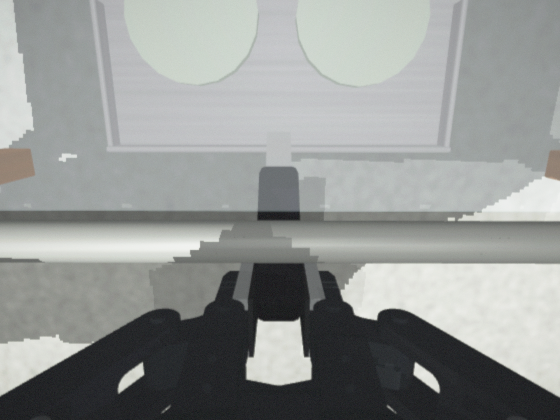

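```bash
cat > d.py <<'E'
from h import *
import sys
d=np.load(f'w{sys.argv[1]}.npz'); f,D,K,W=[d[k] for k in 'fDKW']
P=cloud(K,W,D)
for u,v in [(279,152),(150,149),(400,149)]: print('wall',ray(K,W,u,v,.0).round(4),ray(K,W,u,v,.014).round(4),P[v,u].round(4))
hsv=cv2.cvtColor(f,cv2.COLOR_BGR2HSV).astype(int)
g=(f[...,1].astype(int)-f[...,2])
m=((g>3)).astype(np.uint8); m[150:]=0; m[:,:110]=0;m[:,450:]=0
m=cv2.morphologyEx(m,cv2.MORPH_OPEN,np.ones((5,5),np.uint8))
for c in cv2.findContours(m,0,2)[0]:
    if cv2.contourArea(c)>800:
        p=c[:,0]; p=p[(p[:,1]>2)]
        w=np.array([ray(K,W,u+0.,v+0.,.018) for u,v in p])
        A=np.c_[2*w[:,:2],np.ones(len(w))]; s=np.linalg.lstsq(A,(w[:,:2]**2).sum(1),rcond=None)[0]
        print('dish c',s[:2].round(4),'r',np.sqrt(s[2]+s[0]**2+s[1]**2).round(4), p.min(0),p.max(0))
E
python3 d.py 7
```

```text
wall [0.5618 0.16   0.    ] [0.5617 0.1615 0.014 ] [0.5612 0.1679 0.0751]
wall [0.4916 0.1589 0.    ] [0.4965 0.1604 0.014 ] [0.5174 0.1671 0.0747]
wall [0.6275 0.1643 0.    ] [0.6228 0.1655 0.014 ] [0.6019 0.1706 0.076 ]
dish c [0.5962 0.2237] r 0.03 [295   4] [429  87]
dish c [0.52   0.2215] r 0.03 [124   6] [258  85]
```

Request:
{"api": "play_rows", "payload": {"commands": [[-0.0005, 0, 0, 0], [-0.001, 0, 0, 0], [-0.002, 0, 0, 0], [-0.003, 0, 0, 0], [-0.004, 0, 0, 0], [-0.004, 0, 0, 0], [-0.004, 0, 0, 0], [-0.004, 0, 0, 0], [-0.004, 0, 0, 0], [-0.004, 0, 0, 0], [-0.003, 0, 0, 0], [-0.002, 0, 0, 0], [-0.001, 0, 0, 0], [-0.0005, 0, 0, 0], [0, 0, 0, 0]]}}

```text
t: 10.7
eef_pos: [0.5641, 0.0797, 0.2284]
tool_rot: [-0.0, 0.692, 0.722, 0.001]
contact_force: [-1.3, 5.2, 5.4]
gripper_width: 0.202
```

```bash
python3 m.py 8; python3 d.py 8
```

```text
[-0.0436  0.9991] [0.9991 0.0436] [0.5641 0.0797 0.2284] [-1.3  5.2  5.4]
wall [0.5618 0.1282 0.    ] [0.5617 0.1296 0.014 ] [0.5616 0.1304 0.0226]
wall [0.4917 0.1267 0.    ] [0.4966 0.1282 0.014 ] [0.497  0.1283 0.0153]
wall [0.6273 0.1327 0.    ] [0.6226 0.1338 0.014 ] [0.6224 0.1338 0.0146]
dish c [0.5962 0.1955] r 0.0311 [295   8] [430  71]
dish c [0.5193 0.1929] r 0.0311 [123   3] [258  70]
```

View pics/w8.png

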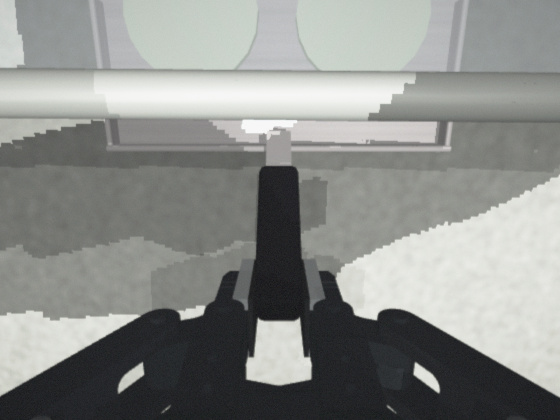

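Request:
{"api": "play_rows", "payload": {"commands": [[-0.0005, 0, 0, 0], [-0.001, 0, 0, 0], [-0.002, 0, 0, 0], [-0.003, 0, 0, 0], [-0.004, 0, 0, 0], [-0.005, 0, 0, 0], [-0.006, 0, 0, 0], [-0.006, 0, 0, 0], [-0.006, 0, 0, 0], [-0.006, 0, 0, 0], [-0.006, 0, 0, 0], [-0.006, 0, 0, 0], [-0.006, 0, 0, 0], [-0.005, 0, 0, 0], [-0.004, 0, 0, 0], [-0.003, 0, 0, 0], [-0.002, 0, 0, 0], [-0.001, 0, 0, 0], [-0.0005, 0, 0, 0], [0, 0, 0, 0]]}}

```text
t: 12.8
eef_pos: [0.5672, 0.0069, 0.2284]
tool_rot: [-0.001, 0.692, 0.722, 0.001]
contact_force: [1.1, 4.6, 6.3]
gripper_width: 0.202
```

```bash
python3 m.py 9; python3 d.py 9
```

```text
[-0.0436  0.999 ] [0.999  0.0436] [0.5672 0.0069 0.2284] [1.1 4.6 6.3]
wall [0.5647 0.0554 0.    ] [0.5646 0.0568 0.014 ] [0.5646 0.0577 0.0227]
wall [0.4947 0.0539 0.    ] [0.4995 0.0554 0.014 ] [0.4993 0.0554 0.0134]
wall [0.6302 0.06   0.    ] [0.6255 0.061  0.014 ] [0.625  0.0612 0.0154]
dish c [0.56  0.101] r 0.0122 [242  16] [304  83]
dish c [0.5999 0.1219] r 0.0312 [296   3] [439  84]
dish c [0.5224 0.1176] r 0.0299 [124   5] [257  83]
```

View pics/w9.png

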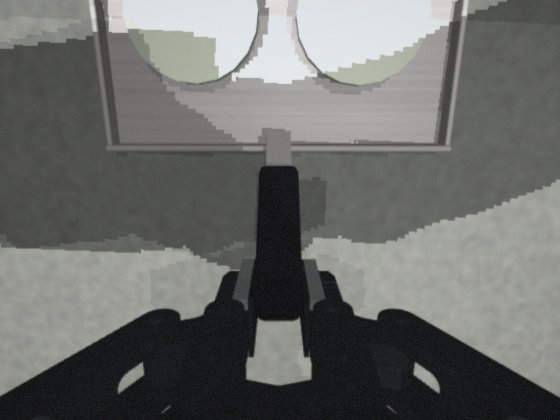

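Request:
{"api": "play_rows", "payload": {"commands": [[-0.001, 0, 0, 0], [-0.003, 0, 0, 0], [-0.004, 0, 0, 0], [-0.004, 0, 0, 0], [-0.003, 0, 0, 0], [-0.001, 0, 0, 0], [0, 0, 0, 0], [0, 0, 0.001, 0], [0, 0, 0.001, 0], [0, 0, 0.001, 0], [0, 0, 0, 0]], "force": 30}}

```text
t: 14.0
eef_pos: [0.5679, -0.012, 0.2259]
tool_rot: [0.001, 0.692, 0.721, -0.001]
contact_force: [-1.6, -2.0, 13.6]
gripper_width: 0.199
```

```bash
python3 m.py 10; python3 d.py 10
```

```text
[-0.0411  0.9991] [0.9992 0.0411] [ 0.5679 -0.012   0.2259] [-1.6 -2.  13.6]
wall [0.5654 0.0357 0.    ] [0.5654 0.0371 0.014 ] [0.5653 0.0382 0.0245]
wall [0.4964 0.0344 0.    ] [0.5012 0.0359 0.014 ] [ 0.4964  0.0344 -0.    ]
wall [0.6301 0.04   0.    ] [0.6254 0.0412 0.014 ] [6.3e-01 4.0e-02 2.0e-04]
dish c [0.6011 0.1067] r 0.0328 [296   3] [449  77]
dish c [0.5622 0.0866] r 0.0107 [248   3] [302  65]
dish c [0.5226 0.1009] r 0.0302 [116   3] [256  75]
```

View pics/w10.png

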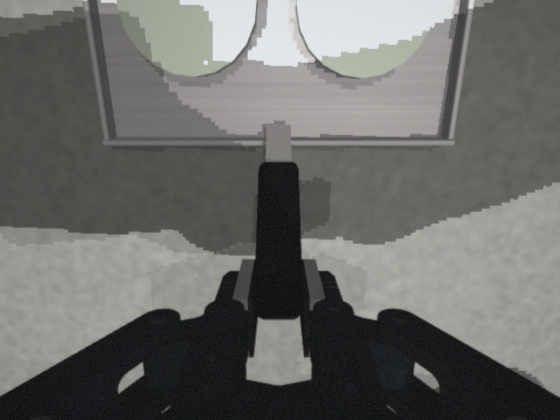

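Request:
{"api": "play_rows", "payload": {"commands": [[0, 0, 0.001, 0], [0, 0, 0.001, 0], [0, 0, 0.001, 0], [0, 0, 0.001, 0], [0, 0, 0, 0]]}}

```text
t: 14.6
eef_pos: [0.5681, -0.0147, 0.2225]
tool_rot: [0.002, 0.693, 0.721, -0.003]
contact_force: [-4.0, -9.3, 19.7]
gripper_width: 0.197
```

```bash
cat > tilt.py <<'E'
from h import *
import sys
for t in sys.argv[1:]:
    d=np.load(f'w{t}.npz'); f,D,K,W=[d[k] for k in 'fDKW']; P=cloud(K,W,D)
    def fit(reg):
        p=P[reg]; p=p[(p[:,2]>-.01)&(p[:,2]<.09)]
        for _ in range(3):
            A=np.c_[p[:,:2],np.ones(len(p))]; s=np.linalg.lstsq(A,p[:,2],rcond=None)[0]; r=p[:,2]-A@s; p=p[abs(r)<2.5*r.std()+1e-4]
        return s,p.mean(0).round(4),r.std().round(4)
    for n,reg in dict(blade=np.s_[92:128,130:255],blade2=np.s_[92:128,300:425],dishL=np.s_[3:50,150:240],dishR=np.s_[3:50,315:410]).items():
        s,c,r=fit(reg); print(t,n,'slope deg x,y',np.degrees(np.arctan(s[:2])).round(2),c,r)
E
python3 m.py 11; python3 d.py 11; python3 tilt.py 9 10 11
```

```text
[-0.0388  0.9992] [0.9992 0.0388] [ 0.5681 -0.0147  0.2225] [-4.  -9.3 19.7]
wall [0.5657 0.0324 0.    ] [0.5656 0.0339 0.014 ] [0.5656 0.0354 0.0272]
wall [0.4979 0.0313 0.    ] [0.5028 0.0329 0.014 ] [0.4985 0.0315 0.0019]
wall [0.6292 0.0365 0.    ] [0.6245 0.0377 0.014 ] [ 0.6292  0.0365 -0.    ]
dish c [0.601  0.1048] r 0.0319 [297   5] [449  69]
dish c [0.5623 0.0836] r 0.0101 [245   5] [304  61]
dish c [0.5235 0.0988] r 0.0286 [112   3] [253  68]Traceback (most recent call last):
  File "tilt.py", line 11, in <module>
    s,c,r=fit(reg); print(t,n,'slope deg x,y',np.degrees(np.arctan(s[:2])).round(2),c,r)
          ~~~^^^^^
  File "tilt.py", line 6, in fit
    p=P[reg]; p=p[(p[:,2]>-.01)&(p[:,2]<.09)]
                ~^^^^^^^^^^^^^^^^^^^^^^^^^^^^
IndexError: boolean index did not match indexed array along axis 1; size of axis is 125 but size of corresponding boolean axis is 3
```

View pics/w11.png

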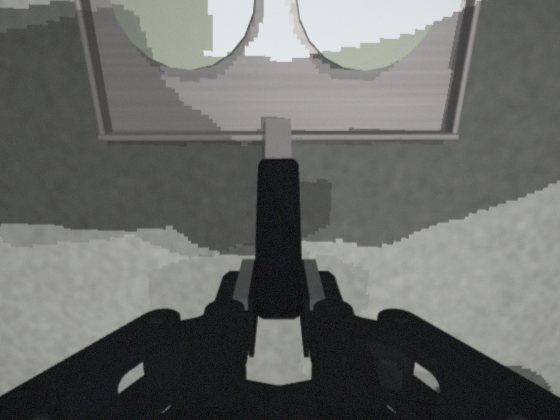

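```bash
sed -i 's/p=P\[reg\]; p=p/p=P[reg].reshape(-1,3); p=p/' tilt.py; python3 tilt.py 9 10 11
```

```text
9 blade slope deg x,y [-0.07  0.94] [0.5189 0.0755 0.0044] 0.0006
9 blade2 slope deg x,y [-0.01  0.76] [0.6065 0.0794 0.0044] 0.0006
9 dishL slope deg x,y [0.07 0.88] [0.5243 0.1115 0.02  ] 0.0007
9 dishR slope deg x,y [-0.07  0.89] [0.5992 0.1148 0.0199] 0.0007
10 blade slope deg x,y [-0.15  3.37] [0.5204 0.0556 0.005 ] 0.0006
10 blade2 slope deg x,y [-0.17  3.32] [0.6065 0.0592 0.0049] 0.0006
10 dishL slope deg x,y [-0.11  3.15] [0.5263 0.0906 0.022 ] 0.0007
10 dishR slope deg x,y [-0.14  3.13] [0.5991 0.0937 0.022 ] 0.0007
11 blade slope deg x,y [-0.3   6.51] [0.5218 0.0521 0.0054] 0.0006
11 blade2 slope deg x,y [-0.3   6.14] [0.6059 0.0555 0.0054] 0.0007
11 dishL slope deg x,y [-0.23  5.87] [0.5279 0.0861 0.0242] 0.0007
11 dishR slope deg x,y [-0.32  5.85] [0.5983 0.0888 0.0241] 0.0007
```

Request:
{"api": "play_rows", "payload": {"commands": [[0, 0, 0.001, 0], [0, 0, 0.001, 0], [0, 0, 0, 0]]}}

```text
t: 15.0
eef_pos: [0.5682, -0.0159, 0.2208]
tool_rot: [0.003, 0.694, 0.72, -0.003]
contact_force: [-4.1, -12.9, 22.8]
gripper_width: 0.197
```

Request:
{"api": "play_rows", "payload": {"commands": [[0, 0, 0, 0], [0, 0, 0, 0], [0, 0, 0, 0], [0, 0, -0.001, 0], [0, 0, -0.002, 0], [0, 0, -0.003, 0], [0, 0, -0.004, 0], [0, 0, -0.004, 0], [0, 0, -0.003, 0], [0, 0, -0.001, 0], [0, 0, 0, 0], [0, 0, 0, 0]], "force": 58}}

```text
t: 16.2
eef_pos: [0.5679, -0.01, 0.2371]
tool_rot: [-0.0, 0.692, 0.722, -0.0]
contact_force: [-0.7, -0.1, -2.3]
gripper_width: 0.197
```

```bash
python3 m.py 12; python3 d.py 12; python3 tilt.py 12
```

```text
[-0.0428  0.9991] [0.9991 0.0428] [ 0.5679 -0.01    0.2371] [-0.7 -0.1 -2.3]
wall [0.5654 0.0373 0.    ] [0.5653 0.0387 0.014 ] [0.5652 0.0415 0.0414]
wall [0.4924 0.0358 0.    ] [0.4972 0.0373 0.014 ] [0.4927 0.0359 0.001 ]
wall [0.6338 0.042  0.    ] [0.6291 0.0431 0.014 ] [0.6335 0.0421 0.0008]
dish c [0.6044 0.1183] r 0.0363 [298   8] [449  67]
dish c [0.5588 0.0872] r 0.0155 [222   6] [317  76]
dish c [0.5183 0.1087] r 0.0309 [110   8] [253  69]
12 blade slope deg x,y [-0.36  7.51] [0.5215 0.0583 0.0215] 0.0006
12 blade2 slope deg x,y [-0.51  7.33] [0.6052 0.0619 0.0214] 0.0006
12 dishL slope deg x,y [-0.47  7.12] [0.5276 0.0918 0.0409] 0.0007
12 dishR slope deg x,y [-0.45  7.29] [0.5975 0.0948 0.0408] 0.0007
```

View pics/w12.png

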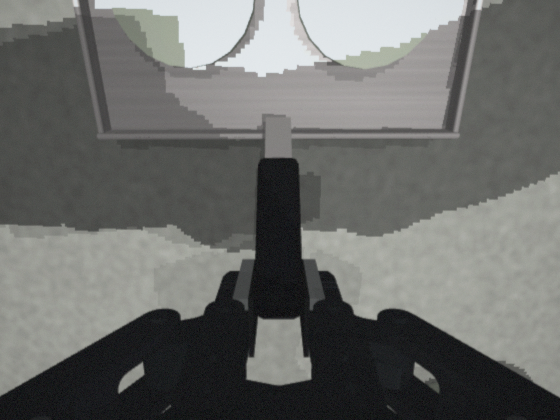

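```bash
python3 - <<'E'
from h import *
d=np.load('top0.npz'); f,D,K,W=[d[k] for k in 'fDKW']; P=cloud(K,W,D)
r=P[80:140,320:380].reshape(-1,3); s=r[(r[:,2]>.09)&(r[:,2]<.11)]; print(s.min(0),s.max(0),s.mean(0))
r=P[130:260,355:500].reshape(-1,3); s=r[(r[:,2]>.022)&(r[:,2]<.04)]; print(np.percentile(s,[.5,99.5],axis=0),np.median(s[:,2]))
E
```

```text
[ 0.65833059 -0.17607004  0.09015555] [ 0.71961176 -0.1131256   0.10434224] [ 0.68802064 -0.14342059  0.0985032 ]
[[ 0.38499111 -0.43915064  0.02283064]
 [ 0.62041042 -0.20311475  0.03293965]] 0.0289142679316563
```

Request:
{"api": "play_rows", "payload": {"commands": [[0, -0.002, -0.001, 0], [0, -0.004, -0.002, 0], [0, -0.006, -0.003, 0], [0, -0.008, -0.004, 0], [0, -0.008, -0.005, 0], [0, -0.008, -0.005, 0], [0, -0.008, -0.005, 0], [0, -0.008, -0.005, 0], [0, -0.008, -0.005, 0], [0, -0.006, -0.004, 0], [0, -0.006, -0.003, 0], [0, -0.004, -0.002, 0], [0, -0.002, -0.001, 0], [0, 0, 0, 0]]}}

```text
t: 17.7
eef_pos: [0.4899, -0.0133, 0.2823]
tool_rot: [0.0, 0.692, 0.722, 0.0]
contact_force: [0.6, 0.5, -1.8]
gripper_width: 0.196
```

```bash
python3 m.py 13; python3 tilt.py 13
```

```text
[-0.0427  0.9991] [0.9991 0.0427] [ 0.4899 -0.0133  0.2823] [ 0.6  0.5 -1.8]
13 blade slope deg x,y [-0.31  7.4 ] [0.4439 0.0549 0.0667] 0.0006
13 blade2 slope deg x,y [-0.46  7.48] [0.5277 0.0586 0.0665] 0.0006
13 dishL slope deg x,y [-0.38  6.99] [0.4499 0.0885 0.0861] 0.0007
13 dishR slope deg x,y [-0.44  7.14] [0.5199 0.0915 0.086 ] 0.0007
```

View pics/w13.png

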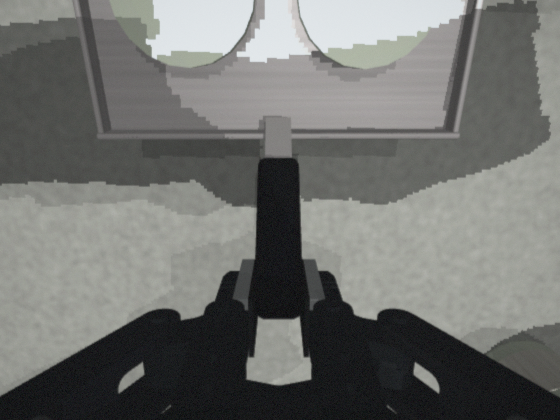

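Request:
{"api": "play_rows", "payload": {"commands": [[-0.002, 0, 0, 0], [-0.005, 0, 0, 0], [-0.008, 0, 0, 0], [-0.011, 0, 0, 0], [-0.014, 0, 0, 0], [-0.017, 0, 0, 0], [-0.02, 0, 0, 0], [-0.02, 0, 0, 0], [-0.02, 0, 0, 0], [-0.02, 0, 0, 0], [-0.02, 0, 0, 0], [-0.02, 0, 0, 0], [-0.02, 0, 0, 0], [-0.02, 0, 0, 0], [-0.02, 0, 0, 0], [-0.02, 0, 0, 0], [-0.02, 0, 0, 0], [-0.017, 0, 0, 0], [-0.015, 0, 0, 0], [-0.015, 0, 0, 0]]}}

```text
t: 19.8
eef_pos: [0.5038, -0.3382, 0.2821]
tool_rot: [-0.0, 0.692, 0.722, 0.0]
contact_force: [0.0, -0.6, -2.5]
gripper_width: 0.195
```

Request:
{"api": "play_rows", "payload": {"commands": [[-0.014, 0, 0, 0], [-0.014, 0, 0, 0], [-0.014, 0, 0, 0], [-0.012, 0, 0, 0], [-0.01, 0, 0, 0], [-0.007, 0, 0, 0], [-0.004, 0, 0, 0], [-0.002, 0, 0, 0], [0, 0, 0, 0], [0, 0, 0, 0]]}}

```text
t: 20.8
eef_pos: [0.5074, -0.4134, 0.2822]
tool_rot: [-0.0, 0.692, 0.722, 0.0]
contact_force: [0.1, -0.3, -2.1]
gripper_width: 0.196
```

```bash
python3 m.py 14; python3 tilt.py 14; python3 - <<'E'
from h import *
d=np.load('top14.npz'); f=d['f']; cv2.imwrite('pics/t14.png',f); o=sensors.get_obs(); print(o['q'])
f=cam('side')[0]; cv2.imwrite('pics/s14.png',f)
E
```

```text
[-0.0434  0.9991] [0.9991 0.0434] [ 0.5074 -0.4134  0.2822] [ 0.1 -0.3 -2.1]
14 blade slope deg x,y [-0.37  7.4 ] [ 0.461  -0.3451  0.0667] 0.0006
14 blade2 slope deg x,y [-0.41  7.38] [ 0.5448 -0.3414  0.0665] 0.0006
14 dishL slope deg x,y [-0.32  7.15] [ 0.467  -0.3116  0.0861] 0.0007
14 dishR slope deg x,y [-0.4   7.13] [ 0.537  -0.3085  0.086 ] 0.0007
[ 0.84811805  0.59816103 -0.36433157  1.68819716  0.25814943  0.90302214
  0.42416001]
```

View pics/w14.png

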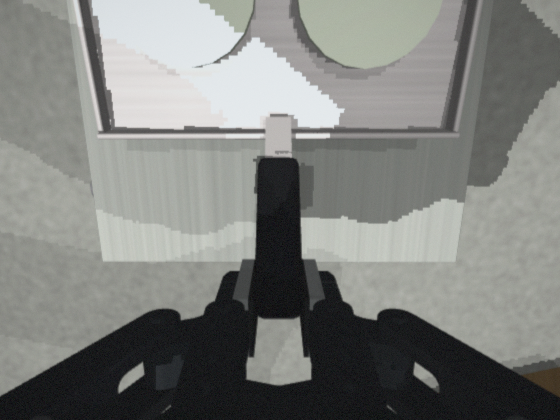

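View pics/t14.png

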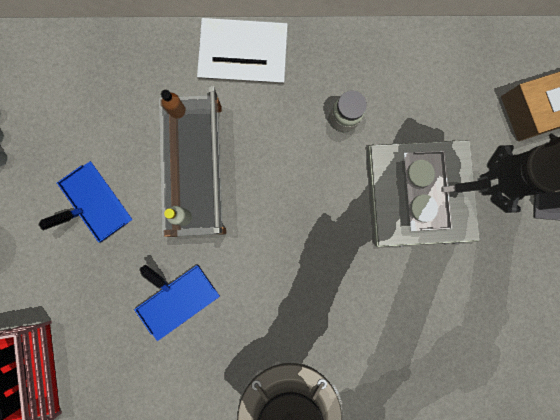

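View pics/s14.png

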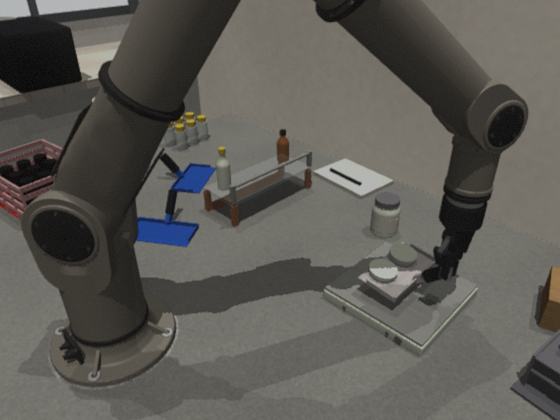

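Request:
{"api": "play_rows", "payload": {"commands": [[0, 0, 0.001, 0], [0, 0, 0.003, 0], [0, 0, 0.005, 0], [0, 0, 0.005, 0], [0, 0, 0.005, 0], [0, 0, 0.004, 0], [0, 0, 0.002, 0], [0, 0, 0.001, 0], [0, 0, 0.001, 0], [0, 0, 0, 0], [0, 0, 0, 0]]}}

```text
t: 22.05
eef_pos: [0.5073, -0.414, 0.2554]
tool_rot: [0.0, 0.692, 0.722, 0.0]
contact_force: [-0.5, 0.1, -2.6]
gripper_width: 0.201
```

Request:
{"api": "play_rows", "payload": {"commands": [[0, 0, 0.001, 0], [0, 0, 0.001, 0], [0, 0, 0, 0]]}}

```text
t: 22.35
eef_pos: [0.5071, -0.4139, 0.2531]
tool_rot: [-0.0, 0.692, 0.722, -0.0]
contact_force: [0.1, -0.3, -1.4]
gripper_width: 0.194
```

Request:
{"api": "play_rows", "payload": {"commands": [[0, 0, 0.001, 0], [0, 0, 0, 0]]}}

```text
t: 22.55
eef_pos: [0.5072, -0.4139, 0.252]
tool_rot: [-0.0, 0.692, 0.722, -0.0]
contact_force: [-0.1, -0.2, -1.8]
gripper_width: 0.197
```

Request:
{"api": "play_rows", "payload": {"commands": [[0, 0, 0.001, 0], [0, 0, 0.0005, 0], [0, 0, 0, 0]]}}

```text
t: 22.85
eef_pos: [0.5073, -0.4141, 0.2511]
tool_rot: [0.0, 0.692, 0.722, -0.0]
contact_force: [-0.4, -0.2, 1.1]
gripper_width: 0.198
```

Back edge has touched the plate (force turned to +1 N). Now easing the grip in small steps.

Request:
{"api": "play_rows", "payload": {"commands": [[0, 0, 0, 0], [0, 0, 0, 0], [0, 0, 0, 0]], "claw": 0.0165, "force": 20}}

```text
t: 23.15
eef_pos: [0.5072, -0.4141, 0.251]
tool_rot: [0.0, 0.692, 0.722, -0.0]
contact_force: [-1.5, -1.3, 2.1]
gripper_width: 0.196
```

Request:
{"api": "play_rows", "payload": {"commands": [[0, 0, 0, 0], [0, 0, 0, 0], [0, 0, 0, 0]], "claw": 0.017}}

```text
t: 23.45
eef_pos: [0.5073, -0.4142, 0.251]
tool_rot: [0.0, 0.692, 0.722, -0.0]
contact_force: [-1.1, -1.3, 3.6]
gripper_width: 0.2
```

```bash
python3 m.py 15; python3 tilt.py 15
```

```text
[-0.0426  0.9991] [0.9991 0.0426] [ 0.5073 -0.4142  0.251 ] [-1.1 -1.3  3.6]
15 blade slope deg x,y [-0.35  7.65] [ 0.4611 -0.346   0.0357] 0.0006
15 blade2 slope deg x,y [-0.4   7.77] [ 0.5448 -0.3424  0.0356] 0.0006
15 dishL slope deg x,y [-0.39  7.54] [ 0.4672 -0.3125  0.0553] 0.0007
15 dishR slope deg x,y [-0.32  7.31] [ 0.537  -0.3095  0.0552] 0.0007
```

Request:
{"api": "play_rows", "payload": {"commands": [[0, 0, 0, 0], [0, 0, 0, 0]], "claw": 0.0173}}

```text
t: 23.75
eef_pos: [0.5072, -0.4141, 0.2509]
tool_rot: [0.0, 0.692, 0.722, -0.0]
contact_force: [-0.8, -2.7, 3.2]
gripper_width: 0.204
```

Request:
{"api": "play_rows", "payload": {"commands": [[0, 0, 0, 0], [0, 0, 0, 0]], "claw": 0.0176}}

```text
t: 23.95
eef_pos: [0.5072, -0.4142, 0.2509]
tool_rot: [0.0, 0.692, 0.722, -0.0]
contact_force: [-1.4, -2.3, 2.7]
gripper_width: 0.207
```

Request:
{"api": "play_rows", "payload": {"commands": [[0, 0, 0, 0], [0, 0, 0, 0]], "claw": 0.0179}}

```text
t: 24.15
eef_pos: [0.5072, -0.4141, 0.2508]
tool_rot: [0.0, 0.692, 0.722, -0.0]
contact_force: [-0.7, -2.2, 3.2]
gripper_width: 0.211
```

```bash
python3 m.py 16; python3 tilt.py 16
```

```text
[-0.0427  0.9991] [0.9991 0.0427] [ 0.5072 -0.4141  0.2508] [-0.7 -2.2  3.2]
16 blade slope deg x,y [-0.37  7.67] [ 0.4611 -0.346   0.0357] 0.0006
16 blade2 slope deg x,y [-0.39  7.71] [ 0.5447 -0.3423  0.0356] 0.0006
16 dishL slope deg x,y [-0.23  7.69] [ 0.4671 -0.3125  0.0552] 0.0007
16 dishR slope deg x,y [-0.39  7.3 ] [ 0.5369 -0.3095  0.0552] 0.0007
```

Request:
{"api": "play_rows", "payload": {"commands": [[0, 0, 0, 0], [0, 0, 0, 0]], "claw": 0.0181}}

```text
t: 24.45
eef_pos: [0.5072, -0.413, 0.25]
tool_rot: [-0.001, 0.692, 0.722, 0.0]
contact_force: [0.4, 0.0, 0.2]
gripper_width: 0.215
```

Request:
{"api": "play_rows", "payload": {"commands": [[0, 0, 0, 0], [0, 0, 0, 0]], "claw": 0.0183}}

```text
t: 24.65
eef_pos: [0.5072, -0.4135, 0.2503]
tool_rot: [-0.0, 0.692, 0.722, 0.0]
contact_force: [-0.8, 0.4, 1.2]
gripper_width: 0.213
```

```bash
python3 m.py 17; python3 tilt.py 17
```

```text
[-0.0432  0.9991] [0.9991 0.0432] [ 0.5072 -0.4135  0.2503] [-0.8  0.4  1.2]
17 blade slope deg x,y [-0.    0.18] [ 0.4606 -0.3452  0.0341] 0.0006
17 blade2 slope deg x,y [-0.04  0.01] [ 0.5447 -0.3415  0.0341] 0.0006
17 dishL slope deg x,y [-0.03  0.31] [ 0.4656 -0.3106  0.0491] 0.0007
17 dishR slope deg x,y [-0.03 -0.06] [ 0.5379 -0.3075  0.0491] 0.0007
```

Request:
{"api": "play_rows", "payload": {"commands": [[0, 0, 0, 0], [0, 0, 0, 0]], "claw": 0.0185}}

```text
t: 24.95
eef_pos: [0.5072, -0.4139, 0.2507]
tool_rot: [-0.0, 0.692, 0.722, 0.0]
contact_force: [-1.4, 0.1, -0.1]
gripper_width: 0.218
```

Request:
{"api": "play_rows", "payload": {"commands": [[0, 0, 0, 0], [0, 0, 0, 0]], "claw": 0.0187}}

```text
t: 25.15
eef_pos: [0.5072, -0.414, 0.2507]
tool_rot: [0.0, 0.692, 0.722, 0.0]
contact_force: [0.4, -0.7, 0.0]
gripper_width: 0.219
```

```bash
python3 m.py 18; python3 tilt.py 18
```

```text
[-0.0427  0.9991] [0.9991 0.0427] [ 0.5072 -0.414   0.2507] [ 0.4 -0.7  0. ]
18 blade slope deg x,y [0.01 0.05] [ 0.4607 -0.3457  0.0342] 0.0006
18 blade2 slope deg x,y [-0.01  0.11] [ 0.5449 -0.342   0.0341] 0.0006
18 dishL slope deg x,y [-0.03  0.01] [ 0.4656 -0.311   0.0492] 0.0007
18 dishR slope deg x,y [-0.03 -0.02] [ 0.538  -0.3079  0.0492] 0.0007
```

Scoop is flat and level. Opening and going straight up.

Request:
{"api": "play_rows", "payload": {"commands": [[0, 0, 0, 0], [0, 0, 0, 0], [0, 0, 0, 0], [0, 0, 0, 0], [0, 0, 0, 0], [0, 0, 0, 0]], "claw": 0.05}}

```text
t: 25.85
eef_pos: [0.5072, -0.4139, 0.2507]
tool_rot: [0.0, 0.692, 0.722, 0.0]
contact_force: [-0.5, 0.0, 0.3]
gripper_width: 0.586
```

Request:
{"api": "play_rows", "payload": {"commands": [[0, 0, -0.005, 0], [0, 0, -0.015, 0], [0, 0, -0.03, 0], [0, 0, -0.03, 0], [0, 0, -0.03, 0], [-0.02, 0, -0.03, 0], [-0.03, 0, -0.02, 0], [-0.03, 0, 0, 0], [0, 0, 0, 0], [0, 0, 0, 0]]}}

```text
t: 26.85
eef_pos: [0.5102, -0.4943, 0.4114]
tool_rot: [0.0, 0.692, 0.722, 0.0]
contact_force: [0.2, -0.1, 0.4]
gripper_width: 0.585
```

```bash
python3 m.py 19; python3 - <<'E'
from h import *
d=np.load('top19.npz'); cv2.imwrite('pics/t19.png',d['f'])
d=np.load('w19.npz'); f,D,K,W=[d[k] for k in 'fDKW']; P=cloud(K,W,D)
m=(f.max(2)<300)&(P[...,2]>.043)&(P[...,2]<.056)&(abs(P[...,0]-.5)<.08)&(abs(P[...,1]+.31)<.06)
m=cv2.morphologyEx(m.astype(np.uint8),cv2.MORPH_OPEN,np.ones((5,5)))
for c in cv2.findContours(m,0,2)[0]:
    if cv2.contourArea(c)>500:
        e=cv2.fitEllipse(c); p=P[cv2.drawContours(np.zeros_like(m),[c],0,1,-1)>0]; print('dish',ray(K,W,*e[0],.0485).round(4),p[:,2].mean().round(4), p[:,:2].min(0),p[:,:2].max(0))
d=np.load('top19.npz'); 
E
```

```text
[-0.0414  0.9991] [0.9991 0.0414] [ 0.5102 -0.4943  0.4114] [ 0.2 -0.1  0.4]
```

View pics/w19.png

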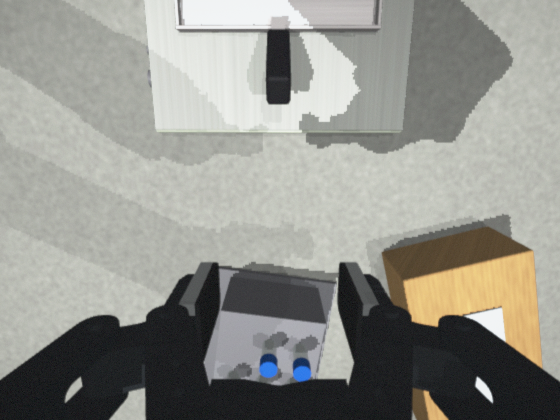

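View pics/t19.png

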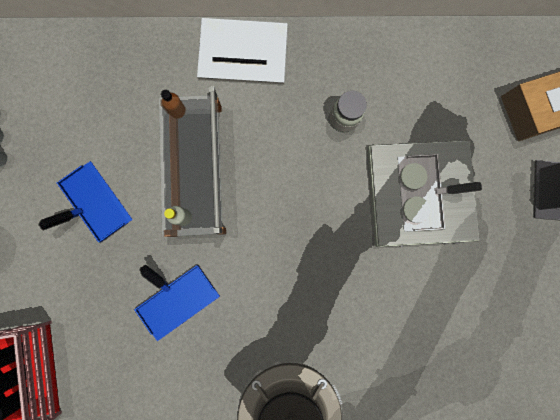

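```bash
python3 - <<'E'
from h import *
f,D,K,W=cam('top'); P=cloud(K,W,D)
cv2.imwrite('pics/z20.png',cv2.resize(f[135:255,360:490],None,fx=5,fy=5,interpolation=cv2.INTER_CUBIC))
m=((P[...,2]>.0415)&(P[...,2]<.06)).astype(np.uint8); m[:,:395]=0; m[:,428:]=0; m[:150]=0; m[240:]=0
for c in cv2.findContours(m,0,2)[0]:
    if cv2.contourArea(c)>150:
        e=cv2.fitEllipse(c); print('dish',np.round(e[0],1),np.round(e[1],1),ray(K,W,*e[0],.048).round(4))
hw=ray(K,W,399,190,.031),ray(K,W,442,190,.047); print(hw)
E
```

```text
dish [416.4 209.2] [25.2 26.6] [ 0.462  -0.2944  0.048 ]
dish [413.4 176. ] [25.3 26.1] [ 0.5382 -0.2911  0.048 ]
(array([ 0.50849661, -0.2624782 ,  0.031     ]), array([ 0.50520993, -0.35559523,  0.047     ]))
```

View pics/z20.png

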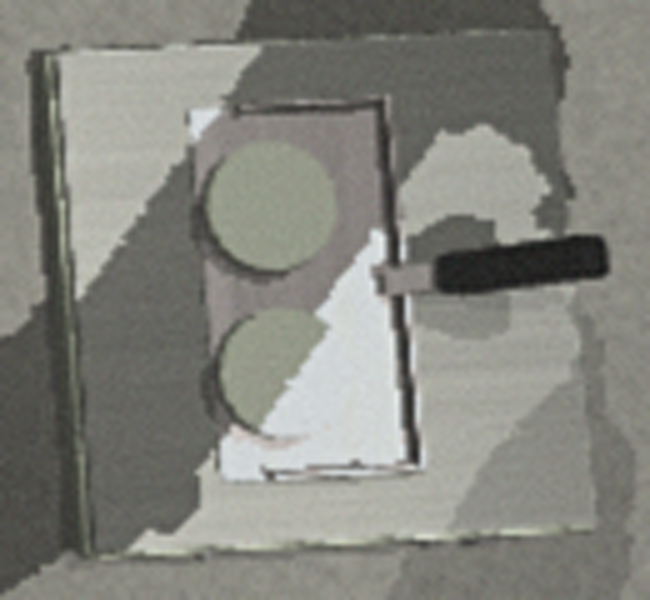

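```bash
python3 -c "
from station import bot,sensors
print(bot.hand_in()); print(sensors.get_obs()['t'])"
```

```text
the job is handed in; nothing more can be done
None
the job is handed in; nothing more can be done
```

I gripped the silver scoop high on its black handle, so the upright gripper's body stayed above the guard rail's height. I slid it under the ledge until both dishes were on the blade and drew it back out. I tilted the nose up about 7.5° by pressing the handle down, carried it to the warming plate, set it down flat by easing the grip, and backed away. The job was handed in at about 27 s of the 61 s; it reports no verdict.

**Last checks:**
- **Under the ledge:** both dish centres were about 16 mm ahead of the scoop's origin and about 75 mm in from the lip.
- **On the plate:** blade and dishes were level to about 0.1° just before I let go. The later top view still put the dishes about 16 mm ahead of the origin.
- **Position:** the scoop's origin is about 10 mm from the middle of the plate. The gripper is clear of everything, and the bottles and jar look unmoved in the top view.

**Disagreement:** the measurements do not agree on that position. The top-camera estimate of the origin differs from the one expected from the arm pose by about 12 mm, which is within the 45 mm allowed.

**Failed check:** the automatic dish fit from the last wrist picture found nothing because the dishes were out of frame, so I used the top camera instead.

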